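# Refit the control knob of a dry block heater

### The job

The control knob has come off the dry block heater on the bench: push it back onto its D-shaft until it snaps fully home, then turn it anticlockwise (seen from above) to its stop so that its nose points at the long off mark, and let go. Feel for the flat and do not force it: contact forces above 40 N damage the shaft. Leave the other things on the bench where they are.

Things in the scene. Friction and masses are not known exactly. Their poses are not given: they have to be found in the camera images.
- knob: loose black pointer knob standing upright on the bench, bore downwards, about 120 g, dark metal: a bar 40 mm long (x), 26 mm wide (y), 34 mm high, with flat parallel sides to grip; a wedge-shaped nose runs on to 30 mm from the centre at +x; a white line along the top. Origin: on the bore's axis at the underside; z up
- knob_nose (a point): tip of the knob's nose, 30 mm from the bore's axis along the knob's +x, 10 mm above the underside
- knob_bore (a point): bore's axis at the knob's underside; the knob's axes. Bore from the underside: 0 to 4 mm a lead-in cone, 18 mm wide narrowing to 13 mm; 4 to 17 mm round, 13 mm; 17 to 26.5 mm (its bottom) a D of 13 mm diameter, flat on the nose side (+x), 1.3 mm from the axis. A centred but misaligned knob rests with that flat's ledge on the shaft's end, its underside 11 mm above the heater's deck
- heater: fixed white dry block heater, 220 mm (x) by 200 mm (y), its flat deck 70 mm high. Origin under its centre on the bench, z up; its grey block with tube holes, 98 mm high, is on the +x side (local x from -2 to 98 mm). The bare steel shaft stands upright on the deck at local x = -60 mm, y = 0
- shaft_tip (a point): centre of the shaft's upper end, 28 mm above the deck. Shaft 12 mm diameter, its upper 10 mm D-shaped, flat 0.8 mm from the axis. Has the heater's axes, NOT the flat's: the shaft's turn is not measured. It turns stiffly (30 mN m drag) over 2.0 rad. Against its off stop the flat faces the heater's +x; it was left 0.6 to 1.7 rad clockwise (from above) of that, and the nose fits on only there
- shaft_foot (a point): foot of the shaft, on the deck; the heater's axes. A knob within about 0.15 rad of the flat drops on freely until its underside is about 8 mm above the deck; there two spring balls in the shaft resist with about 6 N in all, and at about 4.5 mm they snap into the knob. Fully home: underside 1.5 mm above the deck, shaft's end against the bore's bottom. A fitted knob has up to 0.2 rad of play
- off_mark (a point): inner end of the long off mark on the deck, 35 mm from the shaft's axis along the heater's +x. The fitted knob's nose points at it when turned anticlockwise (from above) against the off stop
- beaker: bystander: glass beaker, 72 mm wide, 85 mm high; origin at the centre of its foot
- reagent_bottle: bystander: amber bottle, 68 mm wide, 150 mm high; origin at the centre of its foot
- sample_jar: bystander: clear jar, 56 mm wide, 60 mm high; origin at the centre of its foot
- tube_rack: bystander: white rack, 90 by 160 by 45 mm; origin under its centre
- tip_box: bystander: grey open box, 100 by 130 by 50 mm; origin under its centre
- screwdriver: bystander: screwdriver, 170 mm long, lying on the bench
- balance_weight: bystander: brass cylinder, 36 mm wide, 35 mm high; origin at the centre of its foot
Mind the look-alikes: they are no part of the job. Of the things like the knob, leave any that is green; of the rest the smaller one is meant.

How it is judged:
By the outcome, as a careful person would: the job done as asked, in the order asked, and still so for the second after the job is handed in, with the robot touching nothing.
It also fails if it takes over 72 s, if anything falls off the work surface, if the arm or the gripper's body presses on something with over 40 N, if the wrist force passes 120 N, or if a joint passes its speed limit or range.

### The arm

A 6-joint arm with a two-finger parallel gripper is mounted at the origin on the work surface. World frame = base frame: x ahead of the robot, y to its left, z up, the work surface at z = 0. Lengths are in m, angles in rad, forces in N, time in s.
With the tool pointing down it reaches from about 0.375 to 0.9 m from the base axis. Payload 3.1 kg.
Tool frame: the origin (TCP) lies where the fingers leave the gripper's body, on its centre line; the fingertips stand manip.tip_reach ahead of it and the grasp point (between the pads) lies 54 mm ahead of it (manip.tip_reach is the distance from the TCP to the fingertips, in m); z points along the fingers, y is the direction in which the jaws open and shut (so a half turn about z gives the same grasp; the last joint's range is limited). The gripper opens to 85 mm and grips with 20 to 120 N. Pads are 22 mm wide; open, the fingers measure 114 mm over their backs; the gripper's body (76 mm by 85 mm) begins 54 mm behind the grasp point. The pads swing forward as they close: fully open they stand 13 mm farther back than shut.
Start: joints at [-1.518, 0.527, 1.433, -0, 1.181, -0.178], TCP at [0.143, -0.608, 0.304] pointing down, gripper open.
Joint ranges: [-3.08, 3.08], [-0.75, 2.2], [0.22, 2.44], [-1.43, 4.57], [0, 2.65], [-2.85, 2.85]. Speed limits (rad/s): [2.79, 2.79, 3.14, 3.14, 3.14, 3.14].

### API

Orientations are given as a unit quaternion [x, y, z, w].
In Python, from station import manip, cams, order gives the robot as it stands. The module is installed in compiled form; this text tells all that it offers.
- The arm moves only by the tool drive_tool, never from a script. Its arguments are lists of equal length, an entry for each row: "linear": the shift along the tool's x, y, z in mm, a list of three; "rot": the turn, a rotation vector about the tool's x, y, z in degrees, a list of three; "hand": the finger opening in mm, from 0 to 85.4. A call has 1 to 20 rows; each row shifts and turns the pose as measured when the row begins, along the tool's axes as they then stand; what a row does not reach is not made up. A row lasts 1/12 s, in which the tool goes at most 41.7 mm and 7.16 degrees, less where a joint would pass 70% of its speed; a pose out of reach is approached as far as the arm can. A call with a gripper value outside its range is refused whole. The fingers move at their own pace and stop on an object; "force" is the grip in N (left out, the last holds). Time passes only in rows, so rows that do not move let the fingers close. It gives the time, the measured TCP pose, the force and the opening at its end, in the units of the state.
- manip.sense(): the state, without advancing time (a new reading comes with each control period).
- cams.snapshot(name): name is "scene" or "top" or "wrist"; returns the picture (420x560x3 uint8, red, green, blue); there is no depth.
- cams.camera_model(name): a dict with "vfov" (degrees; the focal length in pixels is half the picture's height over the tangent of half this angle, whatever the lens; pixels are square), "cx", "cy" (the principal point, pixels), "k1" (the pictures are not rectified: a ray, as slopes to the right and down, at radius r is drawn at 1 + k1 r^2 times it, then the intrinsics apply), "rvec" (rotation vector, rad) and "tvec" (3), from world to camera coordinates, as OpenCV has them. Camera axes: x right, y down, z forward; pixel columns grow to the right and rows downward; lengths in m; the calibration is good to about 2 mm. A picture is of the moment at which its call begins: read the wrist's pose just before it. camera_model takes no time and is no camera call; for the wrist camera it gives the pose at the moment of the call.
- order.sign_off(): hands the job in, once; it reports no verdict.
Trained networks look in the newest picture that a camera, given by its name, has taken for a name from the list of things; names that differ only in an ending like _2 or _b are one class to them, and where a whole thing is asked for, a point or a joint stands for the part that bears it (a point fixed in the world has none). Each returns a list of dicts, best first, with "score" (0 to 1); they miss things now and then, are a little off and sometimes report something else, mostly with a low value. They report only what shows in the picture. A call takes as long as a camera call. They do not tell look-alikes from the thing itself.
- cams.regions_of(label, camera): "pixels" (420x560 bool, what is visible of it) and "rect" ([left, top, right, bottom] in pixels, round what is visible of it).
- cams.spot_point(label, camera): "at" ([column, row] in pixels: a listed point, or the origin of a listed thing).
The state is a dict: "t": time; "q": joint angles; "qd": joint speeds; "tau": joint torques, N m; "tcp_pos": TCP position; "tool_rot": TCP orientation; "force": force on the tool from outside, world axes, zero at the start; "ft_torque": the same for the moment, N m; "finger_gap": opening from 0.0 (shut) to 1.0 (fully open).
Only numpy, scipy, OpenCV 4.12 (cv2) and the standard library are available. Lean on these libraries where they do the work, as an engineer would, in place of code of your own. Each camera call takes 0.05 s, during which the arm holds its last target. There are 200 camera calls.

## Working session

There is one attempt and no reset: what is moved stays moved. The work goes in short steps, Python scripts to look and compute and a tool call to move; the robot and the scene stay as the last step left them, time stands still between calls to the robot, and variables do not carry over. Pictures are saved under pics/ and viewed, about 8 in all and at most 12, crops included, and the job is handed in when it is done.

Besides the shell and the picture viewer there is one more tool, called after "Emit:" as name(argument=value, ...) on one line, values as JSON. drive_tool: Moves the arm, as the interface text tells. Its arguments: {"type":"object","properties":{"linear":{"type":"array","items":{"type":"array","items":{"type":"number"}}},"rot":{"type":"array","items":{"type":"array","items":{"type":"number"}}},"hand":{"type":"array","items":{"type":"number"}},"force":{"type":"number"}},"required":["linear","rot","hand"]}

```bash
mkdir -p pics
cat > h.py <<'E'
import numpy as np, cv2
from scipy.spatial.transform import Rotation as R
from station import manip, cams, order
def ray(cam,px):
    m=cams.camera_model(cam); f=210/np.tan(np.radians(m["vfov"])/2)
    d=np.array([(px[0]-m["cx"])/f,(px[1]-m["cy"])/f]); u=d.copy()
    for _ in range(20): u=d/(1+m["k1"]*(u@u))
    Rm=cv2.Rodrigues(np.array(m["rvec"],float))[0]; t=np.array(m["tvec"],float).ravel()
    return -Rm.T@t, Rm.T@np.array([u[0],u[1],1])
def at(cam,px,z):
    o,d=ray(cam,px); return o+d*(z-o[2])/d[2]
def proj(cam,P):
    m=cams.camera_model(cam); f=210/np.tan(np.radians(m["vfov"])/2)
    Rm=cv2.Rodrigues(np.array(m["rvec"],float))[0]; c=Rm@np.array(P)+np.array(m["tvec"]).ravel()
    u=c[:2]/c[2]; u=u*(1+m["k1"]*(u@u)); return u*f+[m["cx"],m["cy"]]
def snap(cam,name,crop=None,s=1):
    im=cams.snapshot(cam)[...,::-1].copy()
    if crop: a,b,c,d=crop; im=im[b:d,a:c]
    if s!=1: im=cv2.resize(im,None,fx=s,fy=s,interpolation=cv2.INTER_CUBIC)
    cv2.imwrite("pics/"+name,im)
E
python3 - <<'E'
from h import *
a=cams.snapshot("top");b=cams.snapshot("scene")
cv2.imwrite("pics/top.png",a[...,::-1]);cv2.imwrite("pics/scene.png",b[...,::-1])
for c in ("top","scene"):
  for l,z in (("knob",.034),("knob_nose",.01),("shaft_tip",.098),("off_mark",.07),("heater",0)):
    for r in cams.spot_point(l,c): print(c,l,round(r["score"],2),np.round(r["at"],1),np.round(at(c,r["at"],z),3))
print(manip.tip_reach,manip.sense())
E
```

```text
top knob 0.75 [208.5 206.4] [0.565 0.221 0.034]
top knob 0.48 [192.1 236.1] [0.467 0.275 0.034]
top knob 0.41 [186.2 264. ] [0.375 0.295 0.034]
top knob_nose 0.8 [209.3 217.6] [0.53  0.221 0.01 ]
top knob_nose 0.69 [197.9 232.9] [0.479 0.26  0.01 ]
top knob_nose 0.61 [184.6 275.2] [0.338 0.304 0.01 ]
top shaft_tip 0.9 [269.1 215.3] [0.527 0.021 0.098]
top off_mark 0.64 [268.  210.2] [0.547 0.024 0.07 ]
top heater 0.56 [268.4 201.3] [0.585 0.023 0.   ]
scene knob 0.63 [378.6 268.8] [0.503 0.3   0.034]
scene knob 0.61 [337.1 277.5] [0.602 0.239 0.034]
scene knob 0.53 [407.4 254.2] [0.405 0.327 0.034]
scene knob_nose 0.81 [347.2 263.3] [0.524 0.215 0.01 ]
scene knob_nose 0.49 [370.1 263.6] [0.482 0.261 0.01 ]
scene knob_nose 0.45 [406.  243.2] [0.348 0.29  0.01 ]
scene shaft_tip 0.58 [297.5 207.8] [0.52  0.029 0.098]
scene off_mark 0.84 [288.9 221. ] [0.554 0.027 0.07 ]
scene heater 0.63 [278.1 244. ] [0.589 0.019 0.   ]
0.0726 {'t': 0.6, 'q': array([-1.51848084e+00,  5.27465336e-01,  1.43270154e+00, -3.05790116e-05,
        1.18134134e+00, -1.78506049e-01]), 'qd': array([-0.00039347, -0.00151008,  0.00015001, -0.00226686, -0.00142279,
        0.00160071]), 'tau': array([-1.09070093e-03, -4.42048931e+01, -1.78325361e+01, -2.16781787e-04,
        1.10703790e-03, -8.06735244e-06]), 'tcp_pos': array([ 0.14300394, -0.60840762,  0.30393123]), 'tool_rot': array([ 9.93346897e-01,  1.15160500e-01, -1.67786469e-05,  4.12419536e-05]), 'force': array([-0.86611659, -0.66355439, -0.72672865]), 'ft_torque': array([ 0.02409173, -0.02266226, -0.02517712]), 'finger_gap': 1.0004679425740104}
```

View pics/top.png

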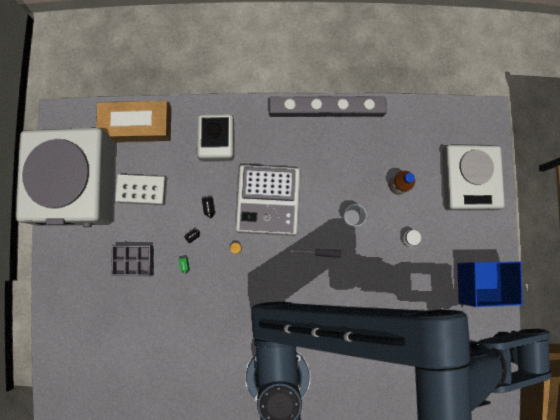

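View pics/scene.png

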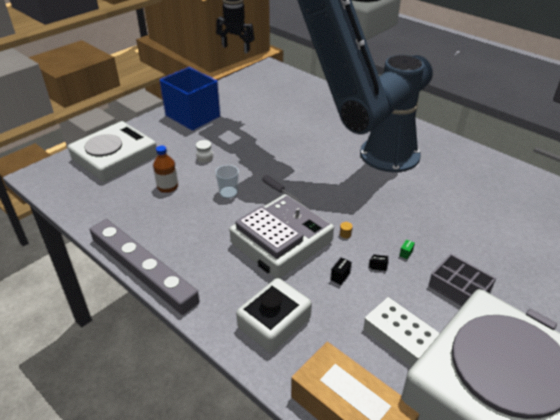

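Three things look like the knob in the top picture: black (208,206), which is larger; black (192,236), which is smaller; and green (184,264). I leave the green one, so the target is the smaller black one at about (0.47, 0.275) with its nose towards about -50°. The shaft is at (269,215), and the heater yaw is about 0. I'll swing over there and check the choice from close by.

Emit:
drive_tool(linear=[[40,-4,0],[40,-4,0],[40,-4,0],[40,-4,0],[40,-4,0],[40,-4,0],[40,-4,0],[40,-4,0],[40,-4,0],[40,-4,0],[40,-4,0],[40,-4,0],[40,-4,0],[40,-4,0],[40,-4,0],[40,-4,0],[40,-4,0],[40,-4,0],[40,-4,0],[40,-4,0]], rot=[[0,0,-4.1],[0,0,-4.1],[0,0,-4.1],[0,0,-4.1],[0,0,-4.1],[0,0,-4.1],[0,0,-4.1],[0,0,-4.1],[0,0,-4.1],[0,0,-4.1],[0,0,-4.1],[0,0,-4.1],[0,0,-4.1],[0,0,-4.1],[0,0,-4.1],[0,0,-4.1],[0,0,-4.1],[0,0,-4.1],[0,0,-4.1],[0,0,-4.1]], hand=[85,85,85,85,85,85,85,85,85,85,85,85,85,85,85,85,85,85,85,85])

```text
t: 2.27
tcp_pos: [0.5353, 0.0304, 0.2986]
tool_rot: [0.654, 0.756, -0.002, 0.012]
force: [1.2, 0.2, 0.2]
finger_gap: 0.994
```

```bash
cat >> h.py <<'E'
def st():
    s=manip.sense(); Rm=R.from_quat(s["tool_rot"]).as_matrix()
    print("t",round(s["t"],2),"tcp",np.round(s["tcp_pos"]*1000,1),"yaw",round(np.degrees(np.arctan2(Rm[1,0],Rm[0,0])),1),"tilt z",np.round(Rm[:,2],3),"F",np.round(s["force"],1),"T",np.round(s["ft_torque"],3),"gap",round(s["finger_gap"],3),"q6",round(s["q"][5],2))
    return s,Rm
def go(P,yaw):
    "tool-frame shift (mm) and world yaw turn (deg) to reach TCP P, tool x at yaw"
    s,Rm=st(); y=np.degrees(np.arctan2(Rm[1,0],Rm[0,0]))
    T=R.from_euler('z',yaw,degrees=True)*R.from_matrix(np.diag([1,-1,-1.]))
    rv=(R.from_matrix(Rm).inv()*T).as_rotvec(degrees=True)
    print("shift tool mm",np.round(Rm.T@(np.array(P)-s["tcp_pos"])*1000,1),"rotvec",np.round(rv,2))
E
python3 -c "
from h import *
go([.467,.275,.25],129)
m=cams.camera_model('wrist');Rm=cv2.Rodrigues(np.array(m['rvec']))[0]
s,T=st();print(T.T@(-Rm.T@np.array(m['tvec']).ravel()-s['tcp_pos']),T.T@Rm.T[:,2])
"
```

```text
t 2.27 tcp [535.3  30.4 298.6] yaw 98.2 tilt z [ 0.017 -0.019 -1.   ] F [1.2 0.2 0.2] T [ 0.064 -0.002  0.024] gap 0.994 q6 -0.28
shift tool mm [252.8 -33.1  42.9] rotvec [  0.45   1.38 -30.74]
t 2.27 tcp [535.3  30.4 298.6] yaw 98.2 tilt z [ 0.017 -0.019 -1.   ] F [1.2 0.2 0.2] T [ 0.064 -0.002  0.024] gap 0.994 q6 -0.28
[ 0.08293095  0.00049291 -0.06905397] [-3.19499905e-01  6.78455616e-04  9.47586065e-01]
```

Run:
```python
from h import *
cams.snapshot("wrist"); 
snap("wrist","w1.png",s=1.4)
for l,z in (("shaft_tip",.098),("shaft_foot",.07),("off_mark",.07),("heater",0)):
    for r in cams.spot_point(l,"wrist"): print(l,round(r["score"],2),np.round(r["at"],1),np.round(at("wrist",r["at"],z),4))
st()
```

```text
shaft_tip 0.95 [271.  203.3] [0.5282 0.0255 0.098 ]
shaft_tip 0.43 [246.5 382.7] [ 0.529  -0.1628  0.098 ]
shaft_foot 0.58 [272.1 196.6] [0.53   0.0203 0.07  ]
off_mark 0.81 [307.6 202.9] [0.562  0.0175 0.07  ]
heater 0.79 [327.4 188.5] [0.5897 0.0132 0.    ]
t 2.57 tcp [535.5  27.6 298.6] yaw 98.0 tilt z [ 0.016 -0.019 -1.   ] F [-0.3  0.1  0.5] T [ 0.015 -0.01   0.03 ] gap 0.996 q6 -0.28
```

View pics/w1.png

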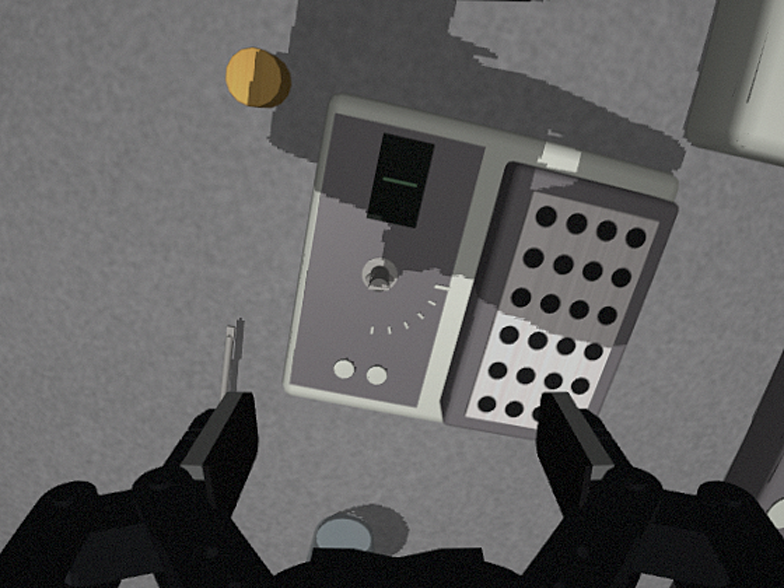

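Emit:
drive_tool(linear=[[0,0,35],[0,0,35],[0,0,30],[0,0,0]], rot=[[0,0,0],[0,0,0],[0.5,1.2,0],[0,0,0]], hand=[85,85,85,85])

```text
t: 2.9
tcp_pos: [0.5433, 0.0176, 0.1995]
tool_rot: [0.661, 0.751, 0.005, 0.008]
force: [0.2, 0.0, -0.3]
finger_gap: 0.996
```

Run:
```python
from h import *
snap("wrist","w2.png")
im=cv2.imread("pics/w2.png")
P={}
for l,z in (("shaft_tip",.098),("shaft_foot",.07),("off_mark",.07)):
    for r in cams.spot_point(l,"wrist"): print(l,round(r["score"],2),np.round(r["at"],1),np.round(at("wrist",r["at"],z),4)); P.setdefault(l,r["at"])
st()
x,y=map(int,P["shaft_tip"]); print(x,y)
a,b=max(x-60,0),max(y-50,0)
c=im[b:b+110,a:a+150]; print(a,b)
cv2.imwrite("pics/w2c.png",cv2.resize(c,None,fx=5,fy=5,interpolation=cv2.INTER_CUBIC))
```

```text
shaft_tip 0.78 [249.8 227.7] [0.5293 0.0304 0.098 ]
shaft_foot 0.67 [247.6 212.6] [0.5274 0.0285 0.07  ]
shaft_foot 0.25 [333.8 195.3] [0.5772 0.0455 0.07  ]
off_mark 0.64 [309.4 217.7] [0.5655 0.0298 0.07  ]
t 3.1 tcp [546.2  18.6 205.7] yaw 97.4 tilt z [ 0.031 -0.005 -1.   ] F [-0.2 -0.   0.5] T [-0.005 -0.038 -0.015] gap 0.993 q6 -0.3
249 227
189 177
```

View pics/w2c.png

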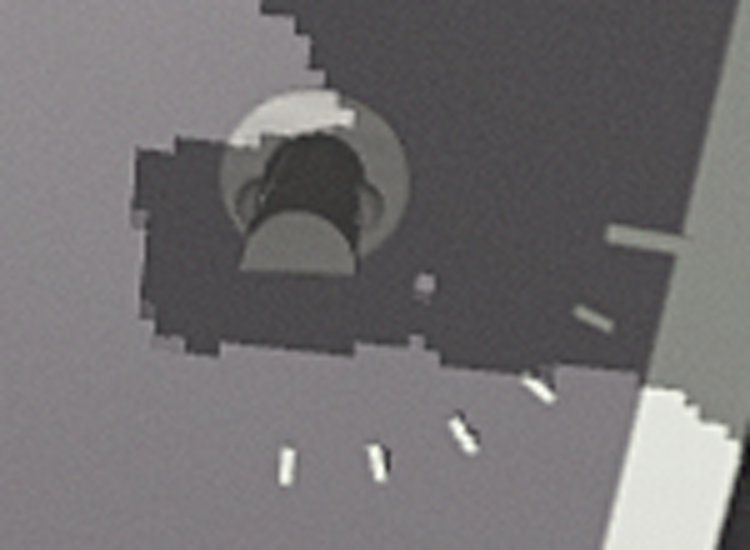

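```bash
python3 - <<'E'
from h import *
f=lambda u,v,z: at("wrist",(189+(u+.5)/5-.5,177+(v+.5)/5-.5),z)
a,b=f(240,271,.098),f(355,275,.098); d=b-a; print(a,b,np.linalg.norm(d),"flat normal deg",np.degrees(np.arctan2(d[1],d[0]))-90)
c=f(297.7,265,.098); m0=f(608,233,.07); m1=f(688,246,.07); foot=f(315,177,.07)
print("tip",c,"foot ring",foot,"mark",m0,m1)
for p,q in((c,m0),(m0,m1),(foot,m0)): e=q-p;print(np.linalg.norm(e[:2]),np.degrees(np.arctan2(e[1],e[0])))
e0=f(738,0,.07)
E
python3 - <<'E'
E
python3 -c "
from h import *
go([.50,.235,.25],129)"
```

```text
[0.52389991 0.02772224 0.098     ] [0.53603535 0.02871226 0.098     ] 0.012175753544640636 flat normal deg -85.33609777320878
tip [0.52989625 0.02913021 0.098     ] foot ring [0.53022952 0.02928155 0.07      ] mark [0.56651748 0.02633324 0.07      ] [0.57660534 0.02580448 0.07      ]
0.036727886426374985 -4.3675147462491
0.010101705447853594 -3.0004645935097427
0.03640753081817953 -4.644932652907699
t 3.1 tcp [546.2  18.6 205.7] yaw 97.4 tilt z [ 0.031 -0.005 -1.   ] F [-0.2 -0.   0.5] T [-0.005 -0.038 -0.015] gap 0.993 q6 -0.3
shift tool mm [220.2 -16.4 -46.8] rotvec [  1.53   0.96 -31.54]
```

Emit:
drive_tool(linear=[[34,-6,-8],[34,-4,-8],[34,-1,-8],[34,1,-8],[34,3,-8],[34,6,-4],[34,9,0],[34,11,0],[0,0,0],[0,0,0]], rot=[[0.5,0.4,-4],[0.5,0.3,-4],[0.3,0.2,-4],[0,0,-4],[0,0,-4],[0,0,-4],[0,0,-4],[0,0,-4],[0,0,0],[0,0,0]], hand=[85,85,85,85,85,85,85,85,85,85])

```text
t: 3.93
tcp_pos: [0.4679, 0.2913, 0.2752]
tool_rot: [0.418, 0.908, 0.018, 0.022]
force: [0.2, -0.2, 0.0]
finger_gap: 0.992
```

Run:
```python
from h import *
snap("wrist","w3.png",s=1.4)
for l,z in (("knob_bore",0),("knob_nose",.01)):
    for r in cams.spot_point(l,"wrist"): print(l,round(r["score"],2),np.round(r["at"],1),np.round(at("wrist",r["at"],z),4))
st()
```

```text
knob_bore 0.94 [197.3  96.6] [0.3728 0.3036 0.    ]
knob_bore 0.8 [304.8 274.7] [0.5721 0.2273 0.    ]
knob_bore 0.59 [262.5 179.5] [0.4684 0.281  0.    ]
knob_nose 0.89 [260.7 212.9] [0.4865 0.2548 0.01  ]
knob_nose 0.88 [274.2 265.7] [0.5345 0.2181 0.01  ]
knob_nose 0.88 [170.   79.1] [0.3465 0.301  0.01  ]
t 4.08 tcp [468.5 289.2 273.9] yaw 130.3 tilt z [ 0.053  0.012 -0.999] F [0.7 0.2 0.3] T [-0.033  0.039 -0.033] gap 0.999 q6 -0.35
```

View pics/w3.png

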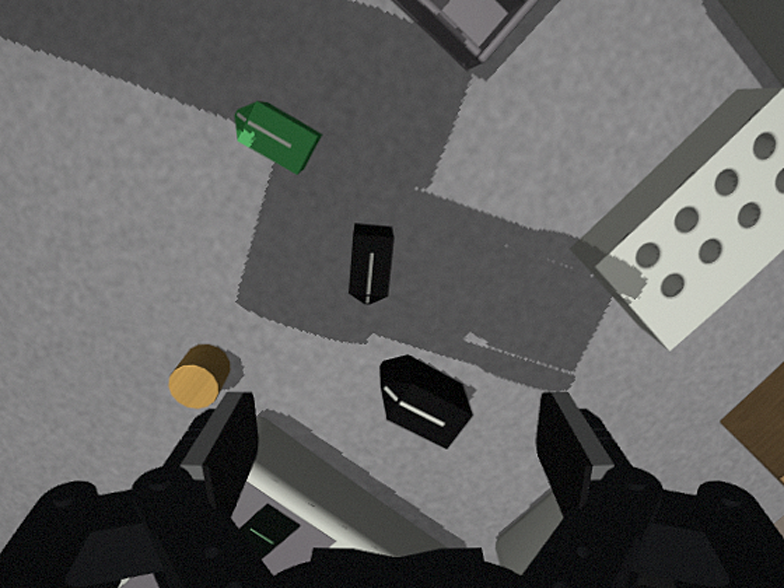

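Run:
```python
from h import *
f=lambda u,v,z: at("wrist",((u+.5)/1.4-.5,(v+.5)/1.4-.5),z)
for p,q in (((372,253),(370,288)),((393,237),(388,291)),((352,242),(350,291))):
    e=f(*q,.034)-f(*p,.034);print(f(*p,.034),f(*q,.034),np.linalg.norm(e),np.degrees(np.arctan2(e[1],e[0])))
go([.468,.281,.15],180-54)
```

```text
[0.46521716 0.28820604 0.034     ] [0.47908147 0.2692999  0.034     ] 0.02344485027145536 -53.74654491194497
[0.46876497 0.30458159 0.034     ] [0.48942149 0.27511886 0.034     ] 0.03598255716842165 -54.96544735055126
[0.45103643 0.28573537 0.034     ] [0.4703755 0.2594939 0.034    ] 0.032597765015123785 -53.611044716996716
t 4.08 tcp [468.5 289.2 273.9] yaw 130.3 tilt z [ 0.053  0.012 -0.999] F [0.7 0.2 0.3] T [-0.033  0.039 -0.033] gap 0.999 q6 -0.35
shift tool mm [ -2.8 -11.6 123.6] rotvec [2.84 1.33 4.32]
```

Emit:
drive_tool(linear=[[0,-1,30],[-1,-2,30],[0,-2,30],[0,0,27],[0,0,0],[0,0,0]], rot=[[1.4,0.6,2.1],[1.4,0.7,2.2],[0,0,0],[0,0,0],[0,0,0],[0,0,0]], hand=[65,65,65,65,65,65])

```text
t: 4.58
tcp_pos: [0.4757, 0.2779, 0.1574]
tool_rot: [0.463, 0.886, 0.003, 0.004]
force: [1.1, -0.0, 0.7]
finger_gap: 0.761
```

Run:
```python
from h import *
snap("wrist","w4.png",s=1.4)
P={}
for l,z in (("knob_bore",0),("knob_nose",.01)):
    for r in cams.spot_point(l,"wrist"): print(l,round(r["score"],2),np.round(r["at"],1),np.round(at("wrist",r["at"],z),4))
go([.468,.281,.081],126)
```

```text
knob_bore 0.79 [341.1 339.2] [0.5724 0.2234 0.    ]
knob_bore 0.74 [175.  97.] [0.378  0.3072 0.    ]
knob_nose 0.94 [122.2  76.2] [0.3484 0.3022 0.01  ]
knob_nose 0.71 [276.7 256.3] [0.4883 0.2586 0.01  ]
knob_nose 0.71 [298.3 330.6] [0.5359 0.2176 0.01  ]
t 4.73 tcp [476.1 279.  159.2] yaw 124.9 tilt z [ 0.013  0.003 -1.   ] F [-0.4 -1.1  0.2] T [ 0.004  0.024 -0.019] gap 0.759 q6 -0.28
shift tool mm [ 6.7 -6.5 78.1] rotvec [ 0.71  0.31 -1.07]
```

View pics/w4.png

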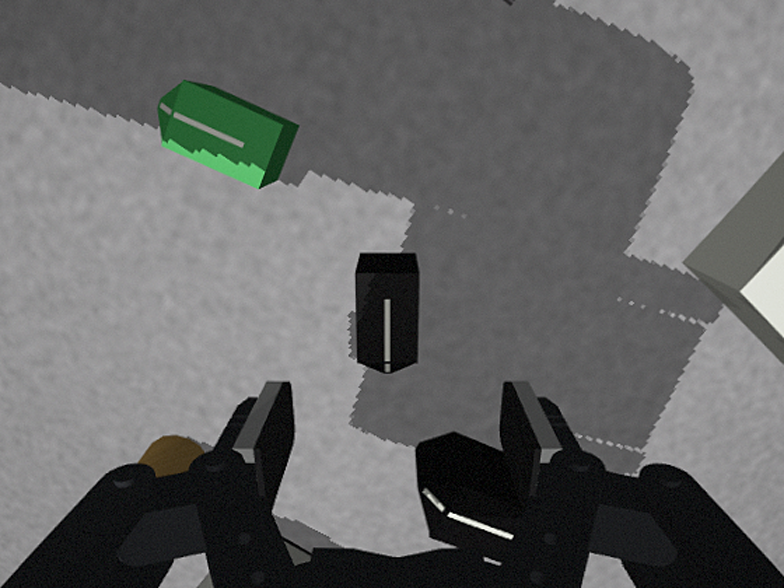

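Run:
```python
from h import *
f=lambda u,v,z: at("wrist",((u+.5)/1.4-.5,(v+.5)/1.4-.5),z)
a,b=f(387.5,299,.034),f(387.5,360,.034); e=b-a; yaw=np.degrees(np.arctan2(e[1],e[0])); print(yaw,np.linalg.norm(e))
L,Rr,rear=f(358,318,.034),f(419,318,.034),f(388,272,.034); print(np.linalg.norm(Rr-L))
u=np.array([np.cos(np.radians(yaw)),np.sin(np.radians(yaw)),0])
c=rear+.02*u; mid=(L+Rr)/2; n=np.array([-u[1],u[0],0]); print("rear-based centre",c,"lateral mid diff",(mid-c)@n)
c=c+n*((mid-c)@n); c[2]=.081; print(c); go(c,180+yaw)
```

```text
-55.418696070648515 0.02767973899862072
0.02533983448201771
rear-based centre [0.47124838 0.2838419  0.034     ] lateral mid diff 0.00022559925744172394
[0.47143412 0.28396995 0.081     ]
t 4.73 tcp [476.1 279.  159.2] yaw 124.9 tilt z [ 0.013  0.003 -1.   ] F [-0.4 -1.1  0.2] T [ 0.004  0.024 -0.019] gap 0.759 q6 -0.28
shift tool mm [ 7.2 -2.  78.1] rotvec [0.71 0.3  0.35]
```

Emit:
drive_tool(linear=[[4,-1,25],[3,-1,25],[0,0,15],[0,0,0],[0,0,0]], rot=[[0.4,0.2,0.2],[0.3,0.1,0.2],[0,0,0],[0,0,0],[0,0,0]], hand=[60,60,60,60,60])

```text
t: 5.15
tcp_pos: [0.4781, 0.2858, 0.1026]
tool_rot: [0.466, 0.885, 0.008, 0.007]
force: [0.4, 0.5, 0.1]
finger_gap: 0.701
```

```bash
python3 -c "
from h import *
go([.4714,.2840,.081],124.6)"
```

```text
t 5.15 tcp [478.1 285.8 102.6] yaw 124.4 tilt z [ 0.021  0.007 -1.   ] F [0.4 0.5 0.1] T [-0.023  0.03  -0.022] gap 0.701 q6 -0.26
shift tool mm [ 2.5 -7.  21.5] rotvec [ 1.22  0.32 -0.17]
```

Emit:
drive_tool(linear=[[2,-6,5],[1,-2,5],[0,0,5],[0,0,4],[0,0,0],[0,0,0]], rot=[[1.2,0.3,0],[0,0,0],[0,0,0],[0,0,0],[0,0,0],[0,0,0]], hand=[60,60,60,60,60,60])

```text
t: 5.65
tcp_pos: [0.4721, 0.2847, 0.0879]
tool_rot: [0.466, 0.885, 0.003, 0.003]
force: [0.4, -0.4, 0.8]
finger_gap: 0.701
```

```bash
python3 -c "
from h import *
go([.4714,.2840,.081],124.6)"
```

```text
t 5.65 tcp [472.1 284.7  87.9] yaw 124.5 tilt z [ 0.009  0.003 -1.   ] F [ 0.4 -0.4  0.8] T [-0.03  -0.055  0.002] gap 0.701 q6 -0.26
shift tool mm [-0.2 -1.1  6.9] rotvec [ 0.5   0.16 -0.15]
```

Emit:
drive_tool(linear=[[0,-1,5],[0,0,4],[0,0,0],[0,0,0]], rot=[[0.6,0.2,0],[0.3,0,0],[0,0,0],[0,0,0]], hand=[60,60,60,60])

```text
t: 5.98
tcp_pos: [0.4716, 0.2842, 0.0781]
tool_rot: [0.466, 0.885, -0.003, -0.002]
force: [0.4, 0.8, 0.1]
finger_gap: 0.707
```

Emit:
drive_tool(linear=[[0,0,0],[0,0,0],[0,0,0],[0,0,0],[0,0,0],[0,0,0],[0,0,0],[0,0,0]], rot=[[0,0,0],[0,0,0],[0,0,0],[0,0,0],[0,0,0],[0,0,0],[0,0,0],[0,0,0]], hand=[15,15,15,15,15,15,15,15], force=40)

```text
t: 6.65
tcp_pos: [0.4714, 0.2841, 0.0779]
tool_rot: [0.466, 0.885, -0.004, -0.003]
force: [-0.3, -0.5, -0.4]
finger_gap: 0.298
```

```bash
python3 -c "
from h import *
st()"
```

```text
t 6.65 tcp [471.4 284.1  77.9] yaw 124.4 tilt z [-0.008 -0.004 -1.   ] F [-0.3 -0.5 -0.4] T [ 0.046 -0.075 -0.032] gap 0.298 q6 -0.26
```

Emit:
drive_tool(linear=[[0,0,-35],[0,0,-40],[0,0,-40],[0,0,-20],[-30,-11,0],[-31,-9,0],[-31,-7,0],[-31,-5,0],[-31,-2,0],[-31,0,0],[-30,2,0],[-25,3,0],[0,0,0],[0,0,0],[0,0,0]], rot=[[0,0,0],[0,0,0],[0,0,0],[0,0,0],[0,0,3.6],[0,0,3.6],[0,0,3.6],[0,0,3.6],[0,0,3.6],[0,0,3.6],[0,0,3.6],[0,0,3.6],[0,0,0],[0,0,0],[0,0,0]], hand=[15,15,15,15,15,15,15,15,15,15,15,15,15,15,15])

```text
t: 7.9
tcp_pos: [0.5376, 0.0389, 0.2169]
tool_rot: [0.679, 0.734, -0.006, -0.002]
force: [0.3, -0.1, -0.1]
finger_gap: 0.302
```

Run:
```python
from h import *
snap("wrist","w5.png",s=1.4)
for l,z in (("shaft_tip",.098),("shaft_foot",.07),("off_mark",.07)):
    for r in cams.spot_point(l,"wrist"): print(l,round(r["score"],2),np.round(r["at"],1),np.round(at("wrist",r["at"],z),4))
go([.530,.029,.195],95)
```

```text
shaft_tip 0.78 [261.8 254.1] [0.5244 0.0317 0.098 ]
shaft_tip 0.52 [153.1  65.2] [0.4636 0.1304 0.098 ]
shaft_foot 0.93 [265.9 238.4] [0.5253 0.0298 0.07  ]
off_mark 0.8 [317.9 244. ] [0.5598 0.0288 0.07  ]
t 8.1 tcp [537.1  40.2 216.9] yaw 94.6 tilt z [-0.012 -0.007 -1.   ] F [-0.7 -0.1 -1. ] T [-0.039 -0.01   0.007] gap 0.297 q6 -0.2
shift tool mm [-10.5  -7.8  22.1] rotvec [-0.69  0.34 -0.39]
```

View pics/w5.png

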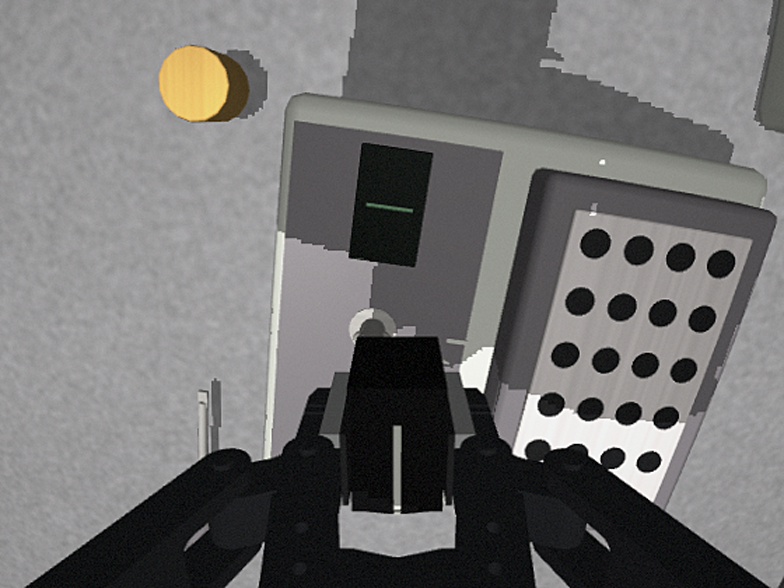

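Run:
```python
from h import *
f=lambda u,v,z: at("wrist",((u+.5)/1.4-.5,(v+.5)/1.4-.5),z)
s,Rm=st(); p=s["tcp_pos"]; zt=p[2]-.0779+.034
foot=f(372,328,.07); print("ring",foot,"mark",f(446,342,.07))
# image refine: ring ellipse crop for reference
for n,a in (("rear",f(397.5,387,zt)),("L",f(344,430,zt)),("R",f(450,430,zt)),("line",f(397.5,427,zt)),("line2",f(397,508,zt))):
    print(n,np.round((Rm.T@(a-p))*1000,1))
im=cv2.imread("pics/w5.png")[300:520,330:480]
g=cv2.cvtColor(im,cv2.COLOR_BGR2GRAY); print(g[60:110:3,67].tolist(),g[130,::3].tolist())
```

```text
t 8.1 tcp [537.1  40.2 216.9] yaw 94.6 tilt z [-0.012 -0.007 -1.   ] F [-0.7 -0.1 -1. ] T [-0.039 -0.01   0.007] gap 0.297 q6 -0.2
ring [0.52502104 0.03287284 0.07      ] mark [0.56013818 0.02872497 0.07      ]
rear [20.6  0.8 43.8]
L [  7.6 -13.4  44. ]
R [ 7.8 14.6 43.7]
line [ 8.7  0.8 43.8]
line2 [-18.5   0.6  44. ]
[1, 11, 10, 4, 18, 6, 5, 0, 6, 0, 16, 17, 17, 15, 9, 19, 12] [68, 71, 70, 64, 18, 12, 16, 11, 5, 16, 13, 8, 5, 12, 9, 12, 8, 9, 19, 12, 2, 93, 149, 151, 1, 17, 17, 5, 10, 12, 6, 14, 16, 14, 16, 14, 14, 4, 9, 9, 4, 18, 73, 70, 72, 70, 68, 74, 46, 24]
```

Emit:
drive_tool(linear=[[-20,-5,0],[-20,-3,0],[0,0,0],[0,0,0],[0,0,0]], rot=[[-0.2,0.2,-0.4],[0,0,0],[0,0,0],[0,0,0],[0,0,0]], hand=[15,15,15,15,15])

```text
t: 8.52
tcp_pos: [0.5314, 0.0046, 0.2172]
tool_rot: [0.672, 0.741, -0.004, -0.003]
force: [0.2, 0.5, -1.6]
finger_gap: 0.3
```

Run:
```python
from h import *
st()
snap("wrist","w6.png")
for l,z in (("shaft_tip",.098),("shaft_foot",.07),("off_mark",.07)):
    for r in cams.spot_point(l,"wrist"): print(l,round(r["score"],2),np.round(r["at"],1),np.round(at("wrist",r["at"],z),4))
st()
im=cv2.imread("pics/w6.png"); x,y=np.round(proj("wrist",[.535,.025,.08])).astype(int); print(x-75,y-55)
cv2.imwrite("pics/w6c.png",cv2.resize(im[y-55:y+55,x-75:x+75],None,fx=5,fy=5,interpolation=cv2.INTER_CUBIC))
```

```text
t 8.52 tcp [531.4   4.6 217.2] yaw 95.6 tilt z [-0.009 -0.002 -1.   ] F [ 0.2  0.5 -1.6] T [ 0.008 -0.018 -0.035] gap 0.3 q6 -0.3
shaft_tip 0.83 [277.2 199.7] [0.5249 0.0306 0.098 ]
shaft_foot 0.98 [279.8 187.5] [0.526  0.0301 0.07  ]
off_mark 0.85 [333.9 192.5] [0.5601 0.0301 0.07  ]
t 8.72 tcp [531.4   4.6 217.2] yaw 95.6 tilt z [-0.009 -0.002 -1.   ] F [ 0.5 -0.7 -0.7] T [ 0.029 -0.018 -0.032] gap 0.298 q6 -0.3
218 146
```

View pics/w6c.png

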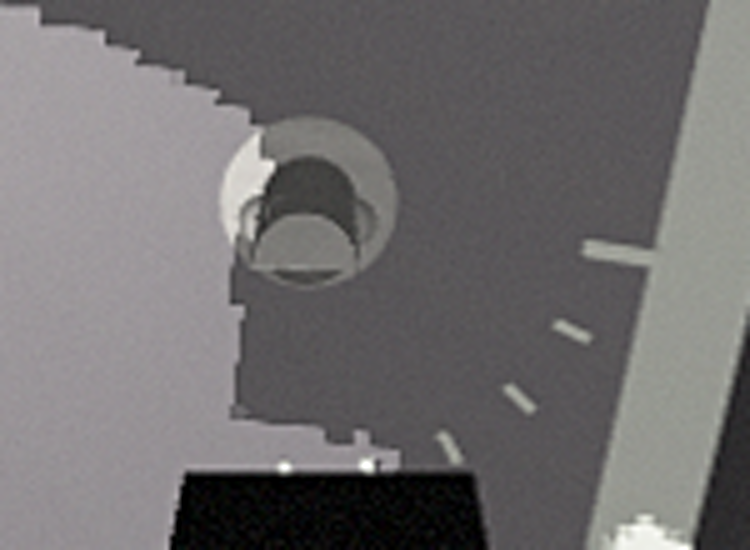

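Run:
```python
from h import *
f=lambda u,v,z: at("wrist",(218+(u+.5)/5-.5,146+(v+.5)/5-.5),z)
a,b=f(250,268,.098),f(358,270,.098); d=b-a; print(np.linalg.norm(d),"flat normal",np.degrees(np.arctan2(d[1],d[0]))-90)
c=f(304,261,.098); foot=f(309,202,.07); m0=f(583,246,.07);m1=f(652,258,.07)
print(c,foot,m0)
for p,q in((c,m0),(foot,m0),(m0,m1)): e=q-p;print(np.linalg.norm(e[:2]),np.degrees(np.arctan2(e[1],e[0])))
go([.5250,.0300,.195],95)
```

```text
0.011862168583025079 flat normal -85.32777524292122
[0.5256412  0.03146284 0.098     ] [0.52572452 0.03084845 0.07      ] [0.56052227 0.02866018 0.07      ]
0.03499347927231588 -4.593787287286285
0.0348664801078778 -3.598321174612379
0.00892714335827154 -4.28300403911141
t 8.72 tcp [531.4   4.6 217.2] yaw 95.6 tilt z [-0.009 -0.002 -1.   ] F [ 0.5 -0.7 -0.7] T [ 0.029 -0.018 -0.032] gap 0.298 q6 -0.3
shift tool mm [25.9 -3.7 22.2] rotvec [-0.52  0.06  0.63]
```

Emit:
drive_tool(linear=[[13,-4,0],[13,-2,5],[0,0,10],[0,0,10],[0,0,0],[0,0,0],[0,0,0]], rot=[[0,0,0.9],[0,0,0],[0,0,0],[0,0,0],[0,0,0],[0,0,0],[0,0,0]], hand=[15,15,15,15,15,15,15])

```text
t: 9.3
tcp_pos: [0.523, 0.0326, 0.1887]
tool_rot: [0.676, 0.737, -0.004, -0.003]
force: [0.6, -0.8, -1.1]
finger_gap: 0.294
```

```bash
python3 -c "
from h import *
go([.5249,.0305,.181],94.7)"
```

```text
t 9.3 tcp [523.   32.6 188.7] yaw 95.0 tilt z [-0.009 -0.002 -1.   ] F [ 0.6 -0.8 -1.1] T [ 0.006 -0.015  0.005] gap 0.294 q6 -0.23
shift tool mm [-2.2  1.8  7.7] rotvec [-0.54  0.09  0.27]
```

Emit:
drive_tool(linear=[[-2,2,3],[0,0,3],[0,0,0],[0,0,0],[0,0,0]], rot=[[0,0,0.3],[0,0,0],[0,0,0],[0,0,0],[0,0,0]], hand=[15,15,15,15,15])

```text
t: 9.72
tcp_pos: [0.5265, 0.0291, 0.1821]
tool_rot: [0.679, 0.735, -0.004, -0.002]
force: [0.5, 0.8, -1.3]
finger_gap: 0.296
```

```bash
python3 -c "
from h import *
go([.5249,.0305,.170],94.7)"
```

```text
t 9.72 tcp [526.5  29.1 182.1] yaw 94.5 tilt z [-0.008 -0.003 -1.   ] F [ 0.5  0.8 -1.3] T [-0.039  0.061  0.018] gap 0.296 q6 -0.23
shift tool mm [ 1.6 -1.4 12.1] rotvec [-0.45  0.13 -0.16]
```

Emit:
drive_tool(linear=[[1,-0.9,2],[0,0,2],[0,0,2],[0,0,2],[0,0,0],[0,0,0]], rot=[[0,0,0],[0,0,0],[0,0,0],[0,0,0],[0,0,0],[0,0,0]], hand=[15,15,15,15,15,15])

```text
t: 10.22
tcp_pos: [0.5255, 0.0299, 0.1738]
tool_rot: [0.679, 0.734, -0.003, -0.001]
force: [0.0, -0.0, -0.6]
finger_gap: 0.296
```

```bash
python3 -c "
from h import *
go([.5249,.0305,.159],94.7)"
```

```text
t 10.22 tcp [525.5  29.9 173.8] yaw 94.5 tilt z [-0.007 -0.003 -1.   ] F [ 0.  -0.  -0.6] T [ 0.022 -0.012  0.007] gap 0.296 q6 -0.23
shift tool mm [ 0.6 -0.4 14.8] rotvec [-0.39  0.14 -0.17]
```

Good: the knob is over the shaft, about 2 mm into the lead-in cone. I'll go on gently.

Emit:
drive_tool(linear=[[0.3,-0.2,2],[0,0,2],[0,0,2],[0,0,2],[0,0,0],[0,0,0]], rot=[[0,0,0],[0,0,0],[0,0,0],[0,0,0],[0,0,0],[0,0,0]], hand=[15,15,15,15,15,15])

```text
t: 10.72
tcp_pos: [0.5253, 0.0306, 0.1649]
tool_rot: [0.679, 0.734, -0.003, -0.001]
force: [-0.2, 0.6, -0.5]
finger_gap: 0.298
```

```bash
python3 -c "
from h import *
go([.5249,.0305,.159],94.7)"
```

```text
t 10.72 tcp [525.3  30.6 164.9] yaw 94.5 tilt z [-0.006 -0.003 -1.   ] F [-0.2  0.6 -0.5] T [0.037 0.008 0.047] gap 0.298 q6 -0.23
shift tool mm [-0.1 -0.3  5.9] rotvec [-0.38  0.12 -0.17]
```

Emit:
drive_tool(linear=[[0,0,2],[0,0,2],[0,0,1.5],[0,0,1],[0,0,0],[0,0,0]], rot=[[0,0,0],[0,0,0],[0,0,0],[0,0,0],[0,0,0],[0,0,0]], hand=[15,15,15,15,15,15])

```text
t: 11.22
tcp_pos: [0.5254, 0.0306, 0.1577]
tool_rot: [0.679, 0.734, -0.003, -0.001]
force: [0.5, 0.5, -0.8]
finger_gap: 0.295
```

```bash
python3 -c "
from h import *
go([.5249,.0305,.1494],94.7)"
```

```text
t 11.22 tcp [525.4  30.6 157.7] yaw 94.5 tilt z [-0.006 -0.003 -1.   ] F [ 0.5  0.5 -0.8] T [-0.004 -0.019 -0.007] gap 0.295 q6 -0.23
shift tool mm [-0.  -0.4  8.3] rotvec [-0.37  0.12 -0.18]
```

Emit:
drive_tool(linear=[[0,0,1.5],[0,0,1.5],[0,0,1.5],[0,0,0]], rot=[[0,0,0],[0,0,0],[0,0,0],[0,0,0]], hand=[15,15,15,15])

```text
t: 11.55
tcp_pos: [0.5254, 0.0306, 0.1537]
tool_rot: [0.679, 0.734, -0.003, -0.001]
force: [0.2, 0.1, -0.9]
finger_gap: 0.301
```

```bash
python3 -c "
from h import *
st()"
```

```text
t 11.55 tcp [525.4  30.6 153.7] yaw 94.5 tilt z [-0.006 -0.003 -1.   ] F [ 0.2  0.1 -0.9] T [-0.036 -0.034 -0.038] gap 0.301 q6 -0.23
```

Emit:
drive_tool(linear=[[0,0,1.5],[0,0,1.5],[0,0,0]], rot=[[0,0,0],[0,0,0],[0,0,0]], hand=[15,15,15])

```text
t: 11.8
tcp_pos: [0.5253, 0.0305, 0.15]
tool_rot: [0.679, 0.734, -0.003, -0.001]
force: [0.6, 0.4, -2.2]
finger_gap: 0.294
```

```bash
python3 -c "
from h import *
st()"
```

```text
t 11.8 tcp [525.3  30.5 150. ] yaw 94.5 tilt z [-0.006 -0.003 -1.   ] F [ 0.6  0.4 -2.2] T [ 0.075 -0.08  -0.013] gap 0.294 q6 -0.23
```

Emit:
drive_tool(linear=[[0,0,1],[0,0,0.5],[0,0,0]], rot=[[0,0,0],[0,0,0],[0,0,0]], hand=[15,15,15])

```text
t: 12.05
tcp_pos: [0.5254, 0.0305, 0.1493]
tool_rot: [0.679, 0.734, -0.003, -0.001]
force: [0.7, 0.7, -1.6]
finger_gap: 0.298
```

```bash
python3 -c "
from h import *
st();snap('wrist','w7.png');st()"
```

```text
t 12.05 tcp [525.4  30.5 149.3] yaw 94.5 tilt z [-0.006 -0.003 -1.   ] F [ 0.7  0.7 -1.6] T [0.116 0.004 0.003] gap 0.298 q6 -0.23
t 12.1 tcp [525.5  30.6 149.2] yaw 94.5 tilt z [-0.005 -0.003 -1.   ] F [ 0.2  0.9 -0.7] T [0.059 0.037 0.026] gap 0.299 q6 -0.23
```

View pics/w7.png

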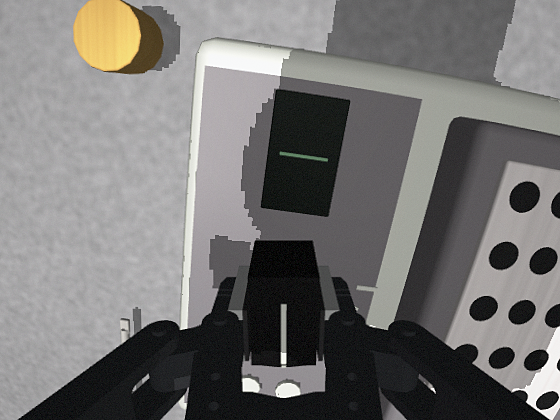

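Run:
```python
from h import *
s,Rm=st(); p=s["tcp_pos"]
for sl in (0,4,8):
    print(sl,[np.round(proj("wrist",p+Rm@np.array([x,y,z-sl])/1000)).tolist() for x,y,z in ((20,-13,77.9),(20,13,77.9),(20,-13,43.9),(20,13,43.9))])
a=cv2.resize(cv2.imread("pics/w5.png"),(560,420),interpolation=cv2.INTER_AREA); b=cv2.imread("pics/w7.png")
z=np.hstack([i[225:385,215:355] for i in (a,cv2.imread("pics/w6.png"),b)])
z=cv2.convertScaleAbs(z,alpha=3,beta=10)
cv2.imwrite("pics/cmp.png",cv2.resize(z,None,fx=1.9,fy=1.9,interpolation=cv2.INTER_CUBIC))
```

```text
t 12.1 tcp [525.5  30.6 149.2] yaw 94.5 tilt z [-0.005 -0.003 -1.   ] F [ 0.2  0.9 -0.7] T [0.059 0.037 0.026] gap 0.299 q6 -0.23
0 [[253.0, 240.0], [311.0, 240.0], [245.0, 278.0], [318.0, 278.0]]
4 [[252.0, 244.0], [312.0, 244.0], [244.0, 283.0], [319.0, 283.0]]
8 [[251.0, 247.0], [313.0, 247.0], [243.0, 289.0], [320.0, 289.0]]
```

View pics/cmp.png

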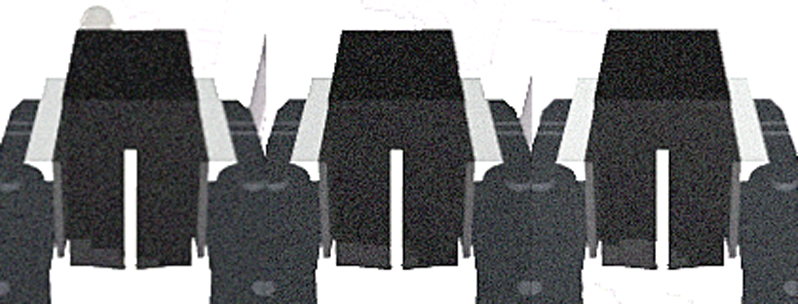

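Emit:
drive_tool(linear=[[0,0,0.8],[0,0,0.8]], rot=[[0,0,0],[0,0,0]], hand=[15,15])

```text
t: 12.27
tcp_pos: [0.5255, 0.0306, 0.149]
tool_rot: [0.679, 0.735, -0.003, -0.001]
force: [-2.8, 1.0, 10.8]
finger_gap: 0.295
```

```bash
python3 -c "
from h import *
st()"
```

```text
t 12.27 tcp [525.5  30.6 149. ] yaw 94.5 tilt z [-0.005 -0.003 -1.   ] F [-2.8  1.  10.8] T [ 0.08   0.376 -0.006] gap 0.295 q6 -0.23
```

Emit:
drive_tool(linear=[[0,0,-0.4],[0,0,0],[0,0,0],[0,0,0],[0,0,0],[0,0,0],[0,0,0]], rot=[[0,0,0],[0,0,-3],[0,0,-4],[0,0,-4],[0,0,-4],[0,0,-4],[0,0,0]], hand=[15,15,15,15,15,15,15])

```text
t: 12.85
tcp_pos: [0.5253, 0.0305, 0.1492]
tool_rot: [0.542, 0.841, -0.003, -0.001]
force: [-1.5, 0.6, 2.1]
finger_gap: 0.301
```

```bash
python3 -c "
from h import *
st()"
```

```text
t 12.85 tcp [525.3  30.5 149.2] yaw 114.4 tilt z [-0.005 -0.003 -1.   ] F [-1.5  0.6  2.1] T [ 0.088  0.091 -0.029] gap 0.301 q6 -0.57
```

Emit:
drive_tool(linear=[[0,0,0],[0,0,0],[0,0,0],[0,0,0],[0,0,0],[0,0,0],[0,0,0],[0,0,0],[0,0,0],[0,0,0],[0,0,0],[0,0,0]], rot=[[0,0,-4],[0,0,-5],[0,0,-5],[0,0,-5],[0,0,-5],[0,0,-5],[0,0,-5],[0,0,-5],[0,0,-5],[0,0,-4],[0,0,-3],[0,0,0]], hand=[15,15,15,15,15,15,15,15,15,15,15,15])

```text
t: 13.85
tcp_pos: [0.525, 0.0302, 0.1492]
tool_rot: [0.118, 0.993, -0.002, -0.003]
force: [-0.9, -0.2, 2.3]
finger_gap: 0.298
```

```bash
python3 -c "
from h import *
st()"
```

```text
t 13.85 tcp [525.   30.2 149.2] yaw 166.5 tilt z [-0.006 -0.003 -1.   ] F [-0.9 -0.2  2.3] T [ 0.037  0.117 -0.043] gap 0.298 q6 -1.48
```

Emit:
drive_tool(linear=[[0,0,0],[0,0,0],[0,0,0],[0,0,0],[0,0,0]], rot=[[0,0,-2],[0,0,-2],[0,0,-2],[0,0,-2],[0,0,0]], hand=[15,15,15,15,15])

```text
t: 14.27
tcp_pos: [0.525, 0.0302, 0.1492]
tool_rot: [0.052, 0.999, -0.001, -0.003]
force: [-0.8, 1.1, 2.0]
finger_gap: 0.301
```

```bash
python3 -c "
from h import *
st()"
```

```text
t 14.27 tcp [525.   30.2 149.2] yaw 174.0 tilt z [-0.006 -0.003 -1.   ] F [-0.8  1.1  2. ] T [ 0.032  0.101 -0.016] gap 0.301 q6 -1.62
```

Emit:
drive_tool(linear=[[0,0,0],[0,0,0],[0,0,0]], rot=[[0,0,-1.5],[0,0,-1.5],[0,0,-1.5]], hand=[15,15,15])

```text
t: 14.52
tcp_pos: [0.525, 0.0301, 0.1492]
tool_rot: [0.013, 1.0, -0.001, -0.003]
force: [-0.4, -1.2, 2.2]
finger_gap: 0.3
```

```bash
python3 -c "
from h import *
st()"
```

```text
t 14.52 tcp [525.   30.1 149.2] yaw 178.5 tilt z [-0.006 -0.003 -1.   ] F [-0.4 -1.2  2.2] T [ 0.07   0.073 -0.089] gap 0.3 q6 -1.69
```

Emit:
drive_tool(linear=[[0,0,0],[0,0,0],[0,0,0]], rot=[[0,0,-1.5],[0,0,-1.5],[0,0,-1]], hand=[15,15,15])

```text
t: 14.77
tcp_pos: [0.525, 0.0301, 0.1492]
tool_rot: [-0.024, 1.0, -0.001, -0.003]
force: [-0.7, 0.3, 1.7]
finger_gap: 0.299
```

```bash
python3 -c "
from h import *
st()"
```

```text
t 14.77 tcp [525.   30.1 149.2] yaw -177.3 tilt z [-0.006 -0.003 -1.   ] F [-0.7  0.3  1.7] T [ 0.042  0.104 -0.02 ] gap 0.299 q6 -1.77
```

Emit:
drive_tool(linear=[[0,0,0],[0,0,0],[0,0,0]], rot=[[0,0,-1.2],[0,0,-1.2],[0,0,-1.2]], hand=[15,15,15])

```text
t: 15.02
tcp_pos: [0.525, 0.0301, 0.1492]
tool_rot: [-0.057, 0.998, -0.001, -0.003]
force: [0.1, -0.1, 2.3]
finger_gap: 0.299
```

```bash
python3 -c "
from h import *
st()"
```

```text
t 15.02 tcp [525.   30.1 149.2] yaw -173.4 tilt z [-0.006 -0.003 -1.   ] F [ 0.1 -0.1  2.3] T [ 0.036  0.123 -0.023] gap 0.299 q6 -1.84
```

Emit:
drive_tool(linear=[[0,0,0],[0,0,0],[0,0,0]], rot=[[0,0,-1],[0,0,-1],[0,0,-1]], hand=[15,15,15])

```text
t: 15.27
tcp_pos: [0.5249, 0.0301, 0.1492]
tool_rot: [-0.086, 0.996, -0.001, -0.003]
force: [-1.0, 0.9, 3.0]
finger_gap: 0.295
```

```bash
python3 -c "
from h import *
st()"
```

```text
t 15.27 tcp [524.9  30.1 149.2] yaw -170.1 tilt z [-0.006 -0.003 -1.   ] F [-1.   0.9  3. ] T [ 0.061  0.125 -0.044] gap 0.295 q6 -1.89
```

Emit:
drive_tool(linear=[[0,0,0],[0,0,0]], rot=[[0,0,-1],[0,0,-1]], hand=[15,15])

```text
t: 15.43
tcp_pos: [0.525, 0.03, 0.1492]
tool_rot: [-0.105, 0.994, -0.001, -0.003]
force: [-1.3, 0.4, 2.1]
finger_gap: 0.297
```

```bash
python3 -c "
from h import *
st()
im=cams.snapshot('wrist')
for l,z in (('knob_nose',.082),('knob_bore',.0715),('off_mark',.07)):
  for r in cams.spot_point(l,'wrist'): print(l,r['score'],r['at'],at('wrist',r['at'],z))
cv2.imwrite('pics/w8.png',cv2.convertScaleAbs(im[...,::-1],alpha=1.6,beta=5))
st()"
```

```text
t 15.43 tcp [525.   30.  149.2] yaw -167.9 tilt z [-0.006 -0.003 -1.   ] F [-1.3  0.4  2.1] T [ 0.     0.033 -0.024] gap 0.297 q6 -1.93
knob_nose 0.72 [546.8, 292.7] [0.50292244 0.15154049 0.082     ]
knob_nose 0.7 [280.8, 344.9] [0.55392465 0.03562822 0.082     ]
knob_bore 0.8 [284.8, 277.4] [0.52431538 0.03119489 0.0715    ]
knob_bore 0.74 [517.3, 329.0] [0.53041714 0.15569412 0.0715    ]
off_mark 0.18 [282.8, 278.6] [0.52593509 0.03058705 0.07      ]
t 15.63 tcp [525.   30.  149.2] yaw -168.0 tilt z [-0.006 -0.003 -1.   ] F [0.4 0.1 1.8] T [ 0.033  0.09  -0.063] gap 0.297 q6 -1.93
```

View pics/w8.png

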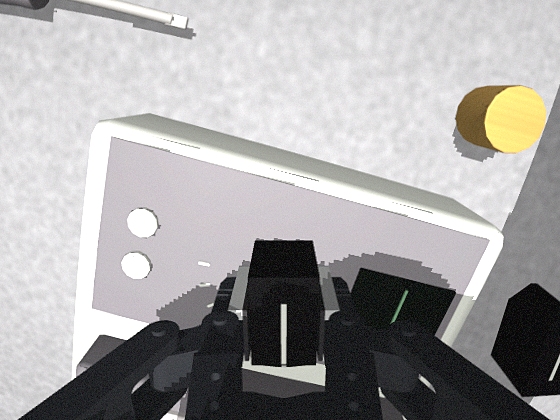

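```bash
cat >> h.py <<'E'
def avg(n=8):
    T=[];F=[]
    for _ in range(n):
        cams.snapshot("top"); s=manip.sense(); T.append(s["ft_torque"]); F.append(s["force"])
    print("avg T",np.round(np.mean(T,0),3),"sd",np.round(np.std(T,0),3),"F",np.round(np.mean(F,0),2)); st()
E
python3 - <<'E'
from h import *
avg()
f=lambda u,v,z: at("wrist",(u,v),z)
a,b=f(112,137,.07),f(488,240,.07); print(a,b,np.degrees(np.arctan2(*(b-a)[1::-1]))-90,np.linalg.norm(b-a))
a,b=f(93,308,.07),f(112,137,.07); print(np.degrees(np.arctan2(*(b-a)[1::-1])))
E
```

```text
avg T [ 0.01   0.112 -0.043] sd [0.021 0.029 0.031] F [-0.77  0.08  1.76]
t 16.03 tcp [525.   30.  149.2] yaw -168.0 tilt z [-0.006 -0.003 -1.   ] F [-0.2  0.6  1.2] T [0.035 0.129 0.023] gap 0.3 q6 -1.93
[ 0.47625244 -0.05339261  0.07      ] [0.48730695 0.1199574  0.07      ] -3.648804980588878 0.17370212168977067
176.52421892224197
```

Emit:
drive_tool(linear=[[0,0,0],[0,0,0],[0,0,0]], rot=[[0,0,-1],[0,0,-1],[0,0,0]], hand=[15,15,15])

```text
t: 16.28
tcp_pos: [0.525, 0.03, 0.1492]
tool_rot: [-0.123, 0.992, -0.001, -0.003]
force: [-0.2, -0.4, 1.9]
finger_gap: 0.296
```

```bash
python3 -c "
from h import *
avg(4)"
```

```text
avg T [ 0.001  0.127 -0.09 ] sd [0.043 0.019 0.029] F [-0.64 -0.16  1.68]
t 16.48 tcp [525.   30.  149.2] yaw -165.9 tilt z [-0.006 -0.003 -1.   ] F [-0.8  0.6  2.1] T [-0.051  0.145 -0.062] gap 0.295 q6 -1.97
```

Emit:
drive_tool(linear=[[0,0,0],[0,0,0]], rot=[[0,0,-1],[0,0,0]], hand=[15,15])

```text
t: 16.65
tcp_pos: [0.525, 0.03, 0.1492]
tool_rot: [-0.132, 0.991, -0.001, -0.003]
force: [-0.6, -1.2, 1.7]
finger_gap: 0.298
```

```bash
python3 -c "
from h import *
avg(5)"
```

```text
avg T [-0.031  0.11  -0.071] sd [0.033 0.025 0.03 ] F [-0.72 -0.1   2.03]
t 16.9 tcp [525.   30.  149.2] yaw -164.9 tilt z [-0.006 -0.003 -1.   ] F [-0.5  0.1  2.2] T [-0.001  0.115 -0.016] gap 0.296 q6 -1.98
```

Run:
```python
from h import *
im=cams.snapshot("wrist")[...,::-1].copy(); cv2.imwrite("pics/w9.png",im)
for n in ("w6","w7","w8","w9"):
    g=cv2.cvtColor(cv2.imread(f"pics/{n}.png"),cv2.COLOR_BGR2GRAY)
    r=[]
    for v in range(308,342):
        w=g[v,262:304].astype(float); w=np.clip(w-60,0,None)
        if w.sum()>0: r.append((v,262+(w*np.arange(42)).sum()/w.sum()))
    r=np.array(r); k=np.polyfit(r[:,0],r[:,1],1); print(n,len(r),"slope deg",np.degrees(np.arctan(k[0])),"col",np.polyval(k,325))
    # knob left/right edges rows: rear face bottom corners
    row=g[260]; print([int(x) for x in np.where(np.abs(np.diff(row[225:345].astype(int)))>25)[0]+225])
```

```text
w6 34 slope deg -0.6298818906269186 col 283.23432584033435
[250, 315, 316, 332, 333]
w7 34 slope deg -0.16407097127426598 col 283.16602883924753
[250, 315, 316]
w8 34 slope deg -0.2283704653782997 col 283.33695811363503
[242, 244, 250, 260, 291, 315, 316, 332, 333, 338, 339, 341, 342]
w9 34 slope deg -0.4829854910421376 col 283.28075866965645
[250, 315, 316]
```

Emit:
drive_tool(linear=[[0,0,0],[0,0,0],[0,0,0]], rot=[[0,0,-1],[0,0,-1],[0,0,0]], hand=[15,15,15])

```text
t: 17.2
tcp_pos: [0.5251, 0.0299, 0.1492]
tool_rot: [-0.151, 0.989, -0.001, -0.003]
force: [-0.3, -0.0, 1.8]
finger_gap: 0.296
```

```bash
python3 -c "
from h import *
avg(8)"
```

```text
avg T [-0.026  0.146 -0.119] sd [0.035 0.031 0.028] F [-0.59 -0.4   1.65]
t 17.6 tcp [525.   29.9 149.2] yaw -162.7 tilt z [-0.006 -0.003 -1.   ] F [-1.5 -0.6  2.1] T [-0.045  0.182 -0.105] gap 0.301 q6 -2.02
```

Emit:
drive_tool(linear=[[0,0,0],[0,0,0],[0,0,0],[0,0,0]], rot=[[0,0,3],[0,0,3],[0,0,3],[0,0,0]], hand=[15,15,15,15])

```text
t: 17.93
tcp_pos: [0.5249, 0.0299, 0.1492]
tool_rot: [-0.07, 0.998, -0.001, -0.003]
force: [-0.2, -0.6, 1.6]
finger_gap: 0.294
```

```bash
python3 -c "
from h import *
avg(10)"
```

```text
avg T [-0.015  0.089 -0.002] sd [0.026 0.025 0.031] F [-0.76 -0.41  1.79]
t 18.43 tcp [524.9  30.  149.2] yaw -172.0 tilt z [-0.006 -0.003 -1.   ] F [-0.7 -1.1  1.9] T [-0.032  0.087 -0.026] gap 0.299 q6 -1.86
```

Torque is back to zero at nose +8°, so this is within the play. I'll bring the nose to about +1°.

Emit:
drive_tool(linear=[[0,0,0],[0,0,0],[0,0,0],[0,0,0]], rot=[[0,0,3],[0,0,3],[0,0,2],[0,0,0]], hand=[15,15,15,15])

```text
t: 18.77
tcp_pos: [0.5249, 0.0299, 0.1492]
tool_rot: [0.002, 1.0, -0.002, -0.003]
force: [-0.7, -0.7, 1.3]
finger_gap: 0.299
```

```bash
python3 -c "
from h import *
avg(10)"
```

```text
avg T [0.02  0.083 0.014] sd [0.041 0.029 0.024] F [-0.74 -0.06  1.71]
t 19.27 tcp [524.9  29.9 149.2] yaw 179.8 tilt z [-0.007 -0.003 -1.   ] F [ 0.4 -0.4  1.9] T [ 0.068  0.071 -0.019] gap 0.3 q6 -1.72
```

Emit:
drive_tool(linear=[[0,0,0],[0,0,0],[0,0,0],[0,0,0],[0,0,0],[0,0,0],[0,0,-10],[0,0,-25],[0,0,-40],[0,0,-20],[0,0,0],[0,0,0],[0,0,0]], rot=[[0,0,0],[0,0,0],[0,0,0],[0,0,0],[0,0,0],[0,0,0],[0,0,0],[0,0,0],[0,0,0],[0,0,0],[0,0,0],[0,0,0],[0,0,0]], hand=[60,60,60,60,60,60,60,60,60,60,60,60,60])

```text
t: 20.35
tcp_pos: [0.5255, 0.0303, 0.2494]
tool_rot: [0.002, 1.0, -0.001, -0.004]
force: [-0.9, 0.7, -0.6]
finger_gap: 0.705
```

Run:
```python
from h import *
st(); im=cams.snapshot("wrist")[...,::-1].copy()
for l,z in (("knob_bore",.0715),("knob_nose",.0815),("off_mark",.07)):
    for r in cams.spot_point(l,"wrist"): print(l,round(r["score"],2),np.round(r["at"]),np.round(at("wrist",r["at"],z),4))
cv2.imwrite("pics/w10.png",cv2.resize(im,None,fx=1.4,fy=1.4)); st()
```

```text
t 20.35 tcp [525.5  30.3 249.4] yaw 179.8 tilt z [-0.007 -0.003 -1.   ] F [-0.9  0.7 -0.6] T [0.057 0.009 0.019] gap 0.705 q6 -1.72
knob_bore 0.77 [485. 231.] [0.5408 0.1842 0.0715]
knob_nose 0.92 [487. 198.] [0.511  0.1751 0.0815]
knob_nose 0.61 [282. 255.] [0.5538 0.0296 0.0815]
off_mark 0.66 [279. 252.] [0.5566 0.0272 0.07  ]
t 20.55 tcp [524.8  30.3 247.8] yaw 179.8 tilt z [-0.011 -0.002 -1.   ] F [-0.1 -0.1 -1.4] T [-0.036  0.003 -0.037] gap 0.696 q6 -1.72
```

View pics/w10.png

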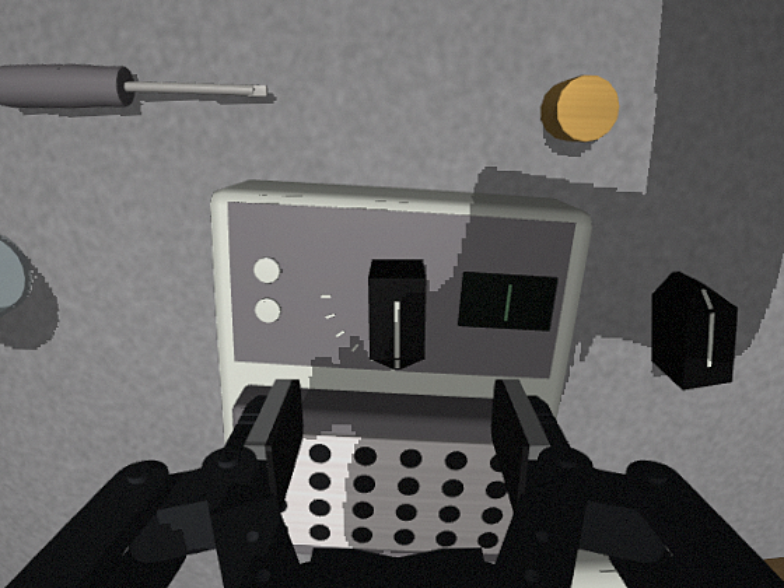

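```bash
python3 -c "
from h import *
f=lambda u,v,z: at('wrist',((u+.5)/1.4-.5,(v+.5)/1.4-.5),z)
print(np.linalg.norm(f(370,290,.1055)-f(425,290,.1055)), f(397,300,.1055),f(397,355,.1055))
st(); print(order.sign_off())"
```

```text
0.024417996605553466 [0.51452156 0.03091322 0.1055    ] [0.54141998 0.03081284 0.1055    ]
t 20.55 tcp [524.8  30.3 247.8] yaw 179.8 tilt z [-0.011 -0.002 -1.   ] F [-0.1 -0.1 -1.4] T [-0.036  0.003 -0.037] gap 0.696 q6 -1.72
the job is handed in; nothing more can be done
None
```

The smaller black knob is on the shaft, turned anticlockwise to its stop, released and handed in at about 20.6 s. It was handed in without a verdict.

- **Fitting:** The shaft's flat was at about -85°, and I lined the nose up with it in the pictures. The knob went on with almost no force. It met a firm stop of about 11 N with its underside about 1.1 to 1.5 mm above the deck, which matches fully home. I never saw the 6 N spring-ball resistance in the readings at the ends of the moves. The snap is therefore inferred from the depth, the firm stop, and the knob staying down when the gripper let go and lifted.
- **Turning:** The shaft's drag of about 30 mN m showed throughout the turn. Near the end the torque rose to about 0.12 N m, which I took as the off stop. I then eased the knob back until the torque was near zero, so the shaft should still be against the stop.
- **Last look:** The nose points along about 0° and the off mark lies at about -3.6°, so it is within roughly 4°. The gripper is open and about 100 mm above where it let go. The other things in that last picture (large knob, weight, screwdriver, beaker edge) look undisturbed. The green knob and the rest were out of that view.
- **Disagreement:** At the stop the nose was about 0.27 to 0.36 rad past the off mark, more than the stated 0.2 rad of play. Give in the contacts and small angle errors may explain it, but I did not settle it.

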